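# Line up bearing caps in the alignment fixture and close the jaw on them

### The job

Get the four aluminium main bearing caps ready as one tight row on the alignment fixture: bring over the one lying in the parts washer's catch tray (leave the smaller rod cap there), and nudge all four so that they stand side by side, square, with one end touching the back fence. Then slide the jaw along by its grip until you feel it press the whole row firmly but gently against the fixed stop, keep up the pressure for a moment, let go and leave the jaw closed on the row with no gaps. Leave the hammer, the spray can and the mug where they are.

Things in the scene. Friction and masses are not known exactly. Their poses are not given: they have to be found in the camera images.
- fixture: (sizes everywhere in mm) fixed dark steel bed, top 12 above the bench, origin at bench height. Own x points to the back fence (away from robot), own y to the fixed stop (robot's left). Bed spans x -110 to 90, y -200 to 200. A cap squarely touching the fence (its x along the fixture's x, either way round) has its origin at x = 27; four tight against the stop fill y = 49 to 185
- fence_mid (a point): middle of the face of the fence, a steel bar along y on the far edge of the bed: face at fixture x = 75, top 42 above the bench; this point is at the height of the bed's top; axes as the fixture
- stop_face (a point): point on the face of the fixed stop, a steel bar along x at the left end of the bed: face at fixture y = 185, from x = -90 to 75, top 42 above the bench; this point is at x = 27, at the height of the bed's top; axes as the fixture
- jaw: sliding jaw at the bed's right end; slides only along the fixture's +y, to the stop, up to 225 from fully open. Origin on its steel pressing face, at the bed's top; the face is 110 long (x -55 to 55 from here), from 1 to 37 above the bed, at fixture y = -158 fully open, 49 when tight on four caps. Block 40 thick, behind the face. Stays where left; 4 N to slide, plus 1 to 2 N per cap pushed
- jaw_handle (a point): middle of the top of the jaw's grip: an upright black rib on the jaw, 60 long (x) x 14 thick (y), from 47 to 95 above the bench, to be pinched from above across its thickness (along fixture y) and moved; this point is at fixture x = 15, 26 behind (-y of) the pressing face. A fair press on the row is 10 to 25 N, kept for half a second
- cap1: bare cast-aluminium main bearing cap: a bridge block 96 long (own x) x 34 wide (own y) x 40 high, flat sides, ends and top, a 48 wide, 24 high arch underneath right through along y, two bolt holes in the top; about 0.28 kg; origin at the centre of its underside, z up; at the start it stands crooked on the fixture's bed, short of the fence
- cap2: bare cast-aluminium main bearing cap: a bridge block 96 long (own x) x 34 wide (own y) x 40 high, flat sides, ends and top, a 48 wide, 24 high arch underneath right through along y, two bolt holes in the top; about 0.28 kg; origin at the centre of its underside, z up; at the start it stands crooked on the fixture's bed, short of the fence
- cap3: bare cast-aluminium main bearing cap: a bridge block 96 long (own x) x 34 wide (own y) x 40 high, flat sides, ends and top, a 48 wide, 24 high arch underneath right through along y, two bolt holes in the top; about 0.28 kg; origin at the centre of its underside, z up; at the start it stands crooked on the fixture's bed, short of the fence
- cap4: bare cast-aluminium main bearing cap: a bridge block 96 long (own x) x 34 wide (own y) x 40 high, flat sides, ends and top, a 48 wide, 24 high arch underneath right through along y, two bolt holes in the top; about 0.28 kg; origin at the centre of its underside, z up; at the start it stands in the washer's catch tray
- washer: fixed bench parts washer with catch tray; origin on the bench under the tray's centre. Open steel tray 200 (x) x 210 (y) outside, walls 5 thick and 34 high, inner floor 5 above the bench. The blue washer cabinet, 225 high, stands at the tray's -y side from y = -115 on; its thin outlet lip overhangs to y = -78, 70 to 100 above the bench
- rod_cap: a smaller cap of the same shape and metal, 64 x 24 x 28, in the catch tray beside the main bearing cap; stays in the tray; origin at the centre of its underside
- hammer: hammer 280 long lying beyond the fence; to be left alone
- spray_can: upright metal spray can, 66 diameter, 190 high, left of the fixture; to be left alone; origin under its centre
- mug: white mug, 82 diameter, 92 high, left of the fixture; to be left alone; origin under its centre
Not all that is in view belongs to the job. Leave any black, blue or yellow look-alike of the cap3 alone.

How it is judged (in metres and radians):
On the way, in this order (a step that is already met when the one before it is completed fails the run):
1. the main bearing cap from the catch tray stands on the fixture's bed (x of cap4 in the frame of fixture between -0.1 and 0.035 m and y of cap4 in the frame of fixture between -0.16 and 0.172 m and z of cap4 in the frame of fixture below 0.016 m and angle between cap4's own z axis and vertical below 0.08 rad), for 0.1 s.
2. the jaw's face is within 3 mm of its place on a tight row and presses it with more than 6 N (y of jaw in the frame of fixture above 0.046 m and (contact force between jaw and cap1 above 6 N or contact force between jaw and cap2 above 6 N or contact force between jaw and cap3 above 6 N or contact force between jaw and cap4 above 6 N)), for 0.15 s.
At the end, for the whole second after the job is handed in: All four caps stand upright on the bed between jaw and stop, at rest, each square to the fence within 0.03 rad and its end within 2 mm of touching the fence; the jaw's face is at fixture y over 46 mm (less than 3 mm of gaps in the whole row); the rod cap is in the tray (x of cap1 in the frame of fixture between 0.025 and 0.029 m and y of cap1 in the frame of fixture between 0.03 and 0.172 m and z of each of cap1, cap2, cap3, cap4 in the frame of fixture below 0.015 m and angle between each of cap1, cap2, cap3, cap4's own z axis and vertical below 0.05 rad and angle between the x axis of each of cap1, cap2, cap3, cap4 and the x axis of fixture, either way round below 0.03 rad and linear speed of each of cap1, cap2, cap3, cap4 below 0.01 m/s and x of cap2 in the frame of fixture between 0.025 and 0.029 m and y of cap2 in the frame of fixture between 0.03 and 0.172 m and x of cap3 in the frame of fixture between 0.025 and 0.029 m and y of cap3 in the frame of fixture between 0.03 and 0.172 m and x of cap4 in the frame of fixture between 0.025 and 0.029 m and y of cap4 in the frame of fixture between 0.03 and 0.172 m and y of jaw in the frame of fixture above 0.046 m and z of rod_cap in the frame of washer below 0.02 m).
It fails at once if the jaw squeezes the row with more than 60 N (contact force between jaw and cap1 above 60 N or contact force between jaw and cap2 above 60 N or contact force between jaw and cap3 above 60 N or contact force between jaw and cap4 above 60 N).
It fails at once if the rod cap in the tray is moved more than 40 mm (distance of rod_cap from where it was at the start of the episode above 0.04 m).
It fails at once if the hammer, spray can or mug is moved more than 30 mm (distance of any of hammer, spray_can, mug from where it was at the start of the episode above 0.03 m).
It also fails if it takes over 72 s, if anything falls off the work surface, if the arm or the gripper's body presses on something with over 40 N, if the wrist force passes 120 N, or if a joint passes its speed limit or range.

### The arm

A 6-joint arm with a two-finger parallel gripper is mounted at the origin on the work surface. World frame = base frame: x ahead of the robot, y to its left, z up, the work surface at z = 0. Lengths are in m, angles in degrees, forces in N, time in s.
With the tool pointing down it reaches from about 0.35 to 0.725 m from the base axis. Payload 6 kg.
Tool frame: the origin (TCP) lies on the centre line of the jaws, within the pads' length; the fingertips stand 25 mm ahead of it and the grasp point (between the pads) lies 6 mm ahead of it (arm.tcp_to_tips is the distance from the TCP to the fingertips, in m); z points along the fingers, y is the direction in which the jaws open and shut (so a half turn about z gives the same grasp; the last joint's range is limited). The gripper opens to 85 mm and grips with 20 to 120 N. Pads are 22 mm wide; open, the fingers measure 114 mm over their backs; the gripper's body (76 mm by 85 mm) begins 54 mm behind the grasp point. The pads swing forward as they close: fully open they stand 13 mm farther back than shut.
Start: joints at [19.12, 2.303, 4.859, 0, -92.561, -19.12], TCP at [0.6, 0, 0.256] pointing down, gripper open.
Joint ranges: [-146.85, 146.85], [-73.84, 115.35], [-62.03, 85.46], [-188.31, 113.3], [-161.28, -10.13], [-171.36, 171.36]. Speed limits (degrees/s): [147.25, 147.25, 172.46, 180, 180, 180].

### API

Orientations are given as [roll, pitch, yaw] about the fixed x, y, z axes, in that order (R = Rz(yaw) Ry(pitch) Rx(roll)).
In Python, from cell import arm gives the robot as it stands. The module is installed in compiled form; this text tells all that it offers.
- The arm moves only by the tool arm_command, never from a script. Its argument "targets" is a list of rows, each an object of numbers: "fingers": the opening, from -1 (shut) to 1 (fully open); "dx", "dy", "dz": the shift along the tool's x, y, z in m; "roll": the turn about the tool's z in degrees. A call has exactly 5 rows; each row is the pose to reach, as a shift and turn from the pose measured when the call began, along the tool's axes at that moment; what a row does not reach only later rows make up. A row lasts 1/10 s, in which the tool goes at most 50 mm and 8.59 degrees, less where a joint would pass 70% of its speed; a pose out of reach is approached as far as the arm can. A call with a gripper value outside its range is refused whole. The fingers move at their own pace and stop on an object; "squeeze" is the grip in N (left out, the last holds). Time passes only in rows, so rows that repeat a pose let the fingers close, or fill a call up. It gives the time, the measured TCP pose, the force and the opening at its end, in the units of the state.
- arm.get_state(): the state, without advancing time (a new reading comes with each control period).
- arm.grab_frame(name): name is "scene" or "side" or "wrist"; returns a dict with "image" (384x512x3 uint8, red, green, blue), "depth" (384x512 float32, m along the optical axis (not along the pixel's ray), 0 where there is no reading), "K" (3x3 intrinsics, pixels), "extrinsics" (4x4, takes a point from camera to world coordinates); the wrist camera has in their place "tool_from_camera" (4x4, takes a point from camera to tool coordinates, whose origin is the TCP and whose axes are the flange's). Camera axes: x right, y down, z forward; pixel columns grow to the right and rows downward; lengths in m; the calibration is good to about 2 mm. A picture is of the moment at which its call begins: read the wrist's pose just before it.
- arm.hand_in(): hands the job in, once; it reports no verdict.
The state is a dict: "t": time; "qpos": joint angles; "joint_velocities": joint speeds; "joint_torque": joint torques, N m; "tool_pos": TCP position; "tcp_rot": TCP orientation; "contact_force": force on the tool from outside, world axes, zero at the start; "torque": the same for the moment, N m; "grip_width": finger opening in m.
Only numpy, scipy, OpenCV 4.12 (cv2) and the standard library are available. Lean on these libraries where they do the work, as an engineer would, in place of code of your own. Each camera call takes 0.05 s, during which the arm holds its last target. There are 200 camera calls.

## Working session

There is one attempt and no reset: what is moved stays moved. The work goes in short steps, Python scripts to look and compute and a tool call to move; the robot and the scene stay as the last step left them, time stands still between calls to the robot, and variables do not carry over. Pictures are saved under pics/ and viewed, about 8 in all and at most 12, crops included, and the job is handed in when it is done.

Besides the shell and the picture viewer there is one more tool, called after ">>>" in YAML: its name, and indented under it one key for each argument. arm_command: Moves the arm, as the interface text tells. Its arguments: {"type":"object","properties":{"targets":{"type":"array"},"squeeze":{"type":"number"}},"required":["targets"]}

```bash
mkdir -p pics; cat > h.py <<'E'
import numpy as np, cv2
from cell import arm
from scipy.spatial.transform import Rotation as R
def grab(name):
    s=arm.get_state(); f=arm.grab_frame(name)
    if name=="wrist":
        T=np.eye(4);T[:3,:3]=R.from_euler('xyz',s['tcp_rot'],degrees=True).as_matrix();T[:3,3]=s['tool_pos']
        E=T@f['tool_from_camera']
    else: E=f['extrinsics']
    return f['image'],f['depth'],f['K'],np.array(E)
def cloud(d,K,E):
    v,u=np.indices(d.shape); P=np.stack([(u-K[0,2])*d/K[0,0],(v-K[1,2])*d/K[1,1],d],-1)
    W=P@E[:3,:3].T+E[:3,3]; W[d<=0]=np.nan; return W
def save(n,im): cv2.imwrite(f'pics/{n}.png',im[:,:,::-1])
E
python3 - <<'E'
from h import *
print(arm.get_state())
ims=[]
for n in("scene","side"):
    im,d,K,E=grab(n); ims.append(im); np.savez(n,im=im,d=d,K=K,E=E); print(n,K,E)
save('a',ims[0]);save('b',ims[1])
E
```

```text
{'t': 0.0, 'qpos': array([ 1.91197579e+01,  2.33906672e+00,  4.79998338e+00, -2.97649411e-02,
       -9.25621539e+01, -1.91212068e+01]), 'joint_velocities': array([-0.02035121,  0.01423962, -0.00455886,  0.02153353, -0.03949816,
       -0.08753936]), 'joint_torque': array([-7.27207535e-04, -3.68200672e+01,  3.47413230e+01,  6.93227157e+00,
       -5.48646509e-03, -9.47124363e-06]), 'tool_pos': array([5.99697454e-01, 9.96764698e-05, 2.55241316e-01]), 'tcp_rot': array([ 1.79894608e+02, -5.06510081e-03, -9.00001400e+01]), 'contact_force': array([-0.80188056, -0.98770345, -0.09993655]), 'torque': array([-0.06103025, -0.03564338,  0.04096734]), 'grip_width': 0.08514776034603597}
scene [[346.63251629   0.         250.61548746]
 [  0.         346.63251629 193.06329141]
 [  0.           0.           1.        ]] [[-0.19819245  0.76342899 -0.6147324   1.20058745]
 [ 0.98011242  0.16073949 -0.11637208  0.14843886]
 [ 0.00996995 -0.62557093 -0.78010359  0.93239199]
 [ 0.          0.          0.          1.        ]]
side [[377.89109832   0.         249.88744355]
 [  0.         377.89109832 190.26534122]
 [  0.           0.           1.        ]] [[ 0.72551353 -0.48218138  0.49105115 -0.03108429]
 [-0.68817416 -0.5012289   0.52458165 -0.61545181]
 [-0.00681448 -0.7185198  -0.69547312  0.87955917]
 [ 0.          0.          0.          1.        ]]
```

View pics/a.png

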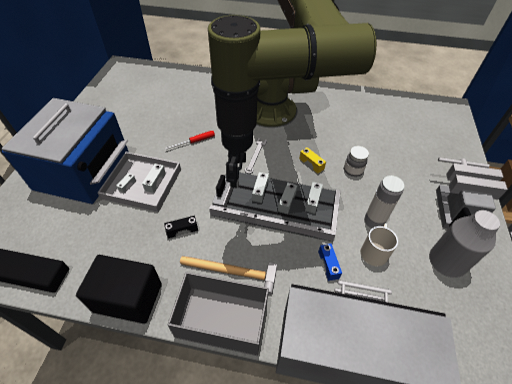

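View pics/b.png

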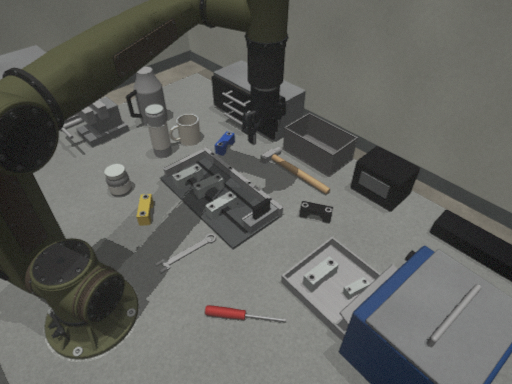

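The scene view shows the fixture at about (275,205), with three caps on the bed at (261,185), (288,193) in shadow, and (315,195). The tray holds the large cap at (152,177) and the rod cap at (125,183). 

Look-alikes are black (181,226), blue (330,260), yellow (313,159) and the smaller rod cap (125,183). I choose the bare, larger one at (152,177). Next I'll measure everything from depth.

```bash
cat > seg.py <<'E'
from h import *
def rects(W,zlo,zhi,box,minpts=60,cell=.001):
    m=(W[...,2]>zlo)&(W[...,2]<zhi)&(W[...,0]>box[0])&(W[...,0]<box[1])&(W[...,1]>box[2])&(W[...,1]<box[3])
    n,l=cv2.connectedComponents(m.astype(np.uint8),connectivity=4); out=[]
    for i in range(1,n):
        p=W[l==i]
        if len(p)<minpts: continue
        r=cv2.minAreaRect((p[:,:2]*1000).astype(np.float32)); (cx,cy),(a,b),t=r
        if a<b: a,b,t=b,a,t+90
        vu=np.argwhere(l==i).mean(0)[::-1]
        out.append((np.r_[cx,cy].round(1),round(a,1),round(b,1),round((t+90)%180-90,1),round(float(np.median(p[:,2]))*1000,1),len(p),vu.round()))
    return out
E
python3 - <<'E'
from seg import *
for n in("scene","side"):
    f=np.load(n+'.npz'); W=cloud(f['d'],f['K'],f['E']); 
    for nm,lo,hi in(("caps",.046,.058),("tray/fence",.036,.0465),("bed",.008,.017),("rodcap",.026,.038)):
        print(n,nm)
        for r in rects(W,lo,hi,(.3,.9,-.5,.35),80 if nm!="bed" else 300): print('  ',*r)
f=np.load('scene.npz');save('c',cv2.resize(f['im'][120:250,90:350],None,fx=3,fy=3,interpolation=cv2.INTER_CUBIC))
E
```

```text
scene caps
   [460.6  39.9] 99.4 34.2 -3.0 51.0 237 [260. 184.]
   [486.7 136.5] 99.0 34.7 -9.7 51.1 257 [287. 195.]
   [467.4 220.7] 96.2 33.4 -6.8 51.0 243 [314. 195.]
   [ 876.1 -475.3] 48.8 47.8 89.8 48.9 275 [ 50. 267.]
   [839.9  55.5] 130.4 2.8 -89.9 51.7 90 [241. 291.]
scene tray/fence
   [ 490.1 -328.1] 99.3 36.9 -4.1 43.4 240 [153. 176.]
   [508.7 100.7] 399.6 180.8 87.5 40.8 867 [284. 217.]
   [ 659.  -174.2] 95.0 36.3 -59.3 39.1 294 [180. 224.]
   [686.6 287.6] 97.4 35.4 20.8 39.5 362 [331. 259.]
scene bed
   [479. 117.] 344.5 166.9 87.5 11.2 2883 [282. 202.]
scene rodcap
   [ 502.4 -372.8] 213.6 204.1 86.8 31.7 490 [138. 179.]
   [ 521.1 -490.5] 204.5 7.0 -3.8 31.8 115 [104. 178.]
   [ 526.7 -416.6] 64.7 28.2 -16.8 31.6 119 [125. 181.]
   [594.9  96.7] 398.9 7.0 87.8 32.1 282 [272. 223.]
   [ 673.7 -166.4] 94.1 10.1 -54.0 32.4 81 [182. 229.]
   [839.9  17.5] 207.4 7.6 -88.3 31.9 126 [225. 291.]
side caps
   [835.4   9.7] 228.6 63.0 -74.0 52.0 165 [311. 153.]
   [462.6 218.9] 96.5 41.2 -8.1 49.8 215 [187. 172.]
   [483.4 133.8] 96.9 39.7 -10.5 49.6 231 [207. 182.]
   [ 84
[... 378 characters left out ...]
7 [316. 207.]
   [ 487.4 -329.3] 98.1 35.7 -4.0 43.1 445 [320. 271.]
side bed
   [486.5 101.1] 404.7 189.7 87.6 10.3 2710 [219. 202.]
side rodcap
   [680.1 284.8] 102.0 36.3 21.2 35.7 108 [224. 141.]
   [549.5 255.8] 176.7 90.0 -44.7 32.3 136 [199. 160.]
   [578.6  61.4] 195.7 8.0 87.2 31.8 113 [245. 184.]
   [ 838.2 -253.8] 158.1 21.6 -83.5 32.2 131 [374. 194.]
   [ 654.7 -175.9] 95.6 37.9 -62.9 35.3 153 [314. 211.]
   [514.8 -95.7] 134.8 37.3 -17.7 32.2 112 [262. 220.]
   [ 592.  -344.5] 182.1 72.2 -68.6 31.3 223 [347. 254.]
   [ 458.  -371.3] 210.4 119.7 86.8 31.6 359 [309. 293.]
   [ 480.2 -343.8] 99.4 31.6 -24.0 32.4 82 [319. 279.]
   [ 523.8 -417.2] 65.7 26.3 -16.4 31.1 230 [356. 286.]
```

View pics/c.png

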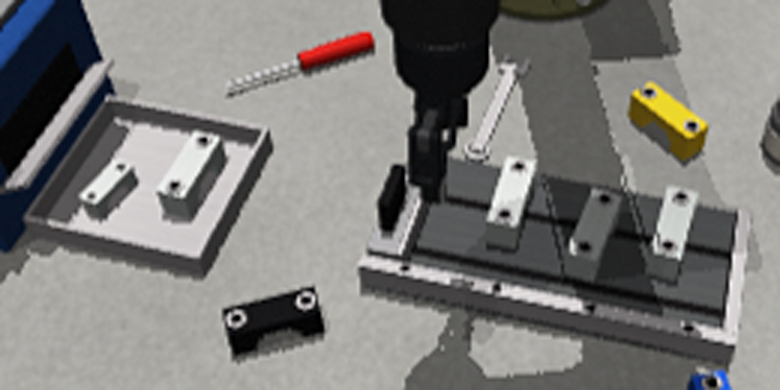

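The close crop confirms the choice: a bare white two-hole cap at crop (190,175), larger than the rod cap at (108,190). Next I'll turn the tool so the jaws open along fixture y and look from above the fixture.

>>> arm_command:
  targets:
    - {"dx": -0.02, "dy": 0.024, "dz": 0, "roll": -8.5, "fingers": 0.3}
    - {"dx": -0.04, "dy": 0.048, "dz": 0, "roll": -17, "fingers": 0.3}
    - {"dx": -0.06, "dy": 0.072, "dz": 0, "roll": -25.5, "fingers": 0.3}
    - {"dx": -0.08, "dy": 0.096, "dz": 0, "roll": -34, "fingers": 0.3}
    - {"dx": -0.1, "dy": 0.12, "dz": 0, "roll": -42.5, "fingers": 0.3}

```text
t: 0.6
tool_pos: [0.4786, 0.1006, 0.2551]
tcp_rot: [179.9, 0.1, -47.2]
contact_force: [0.7, 1.1, 0.1]
grip_width: 0.0553
```

>>> arm_command:
  targets:
    - {"dx": 0, "dy": 0, "dz": 0, "roll": -8.5, "fingers": 0.3}
    - {"dx": 0, "dy": 0, "dz": 0, "roll": -17, "fingers": 0.3}
    - {"dx": 0, "dy": 0, "dz": 0, "roll": -25.5, "fingers": 0.3}
    - {"dx": 0, "dy": 0, "dz": 0, "roll": -34, "fingers": 0.3}
    - {"dx": 0, "dy": 0, "dz": 0, "roll": -42, "fingers": 0.3}

```text
t: 1.1
tool_pos: [0.4784, 0.1007, 0.2546]
tcp_rot: [180.0, 0.2, -4.8]
contact_force: [0.3, 0.4, -0.1]
grip_width: 0.0554
```

```bash
cat >> h.py <<'E'
def st():
    s=arm.get_state(); print('t %.2f pos %s rot %s F %s w %.1f q %s'%(s['t'],(s['tool_pos']*1000).round(1),s['tcp_rot'].round(2),s['contact_force'].round(1),s['grip_width']*1000,s['qpos'].round(0))); return s
def go(x,y,z,psi,s=None):
    "tool-frame shift (mm) and roll to world pose in mm/deg; also prints the roll=deg"
    s=s or arm.get_state(); M=R.from_euler('xyz',s['tcp_rot'],degrees=True).as_matrix()
    d=M.T@(np.array([x,y,z])-s['tool_pos']*1000); r=-(psi-s['tcp_rot'][2]+180)%360-0
    r=((s['tcp_rot'][2]-psi)+180)%360-180
    print('go',(x,y,z,psi),'-> d',d.round(1),'roll %.2f'%r)
E
python3 - <<'E'
from seg import *
st()
im,d,K,E=grab('wrist'); W=cloud(d,K,E); np.savez('w1',im=im,d=d,K=K,E=E)
for nm,lo,hi in(("caps",.046,.058),("fence",.036,.0465),("handle",.088,.1)):
    print(nm)
    for r in rects(W,lo,hi,(.3,.9,-.5,.45),100): print('  ',*r)
f=np.load('scene.npz');W=cloud(f['d'],f['K'],f['E'])
for r in rects(W,.08,.2,(.3,.8,.28,.6),40): print('tall',*r)
save('w1',im)
E
```

```text
t 1.10 pos [478.4 100.7 254.6] rot [ 1.7996e+02  1.7000e-01 -4.8100e+00] F [ 0.3  0.4 -0.1] w 55.4 q [ 36. -15. -11.  -0. -94.  50.]
caps
   [512.7 -75.9] 109.4 40.6 -2.7 47.8 3643 [433. 111.]
   [486.6 136.1] 96.3 34.2 -9.8 52.8 3252 [222. 158.]
   [459.5  39.6] 96.5 34.5 -3.0 52.8 3158 [319. 176.]
   [466.1 220.4] 96.5 35.1 -6.4 52.8 3200 [143. 184.]
fence
   [640.  277.2] 25.2 9.9 86.9 40.4 230 [47.  4.]
   [505.8 100.7] 400.4 179.6 87.4 42.5 10446 [203.  76.]
   [513.8 -56.7] 109.1 1.7 -2.5 41.3 550 [413. 113.]
   [469.9 204.9] 101.1 31.9 13.2 41.5 309 [158. 175.]
handle
   [512.2 -81.9] 60.0 15.0 -2.2 94.9 1464 [470. 119.]
tall [307.3 353.3] 49.3 13.2 88.4 86.9 55 [358. 158.]
tall [501.3 422.3] 64.3 64.1 14.2 162.2 889 [387. 195.]
tall [603.7 591. ] 74.5 18.0 -0.0 137.3 541 [452. 238.]
tall [621.5 421.1] 82.3 82.0 -61.3 88.6 240 [382. 240.]
tall [796.7 358.8] 127.3 6.5 -89.8 133.5 74 [363. 286.]
```

View pics/w1.png

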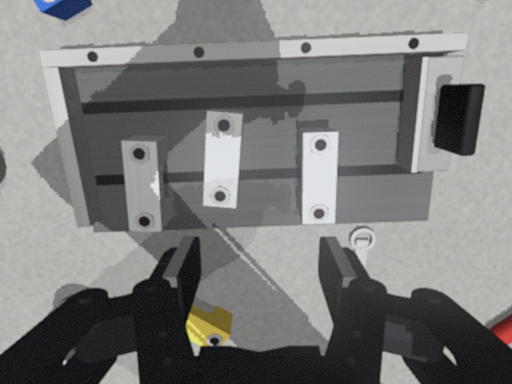

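The wrist view is clear: the fence runs along the top, the stop is at left (62,140), and three caps stand at (222,158), (319,176) and (143,184), with the jaw grip at (460,118). Sizes come out right (96 x 34, 400 x 180). The fixture is at about (506, 100.7), yaw -2.5°. I'll start with the cap nearest the stop.

>>> arm_command:
  targets:
    - {"dx": -0.006, "dy": -0.03, "dz": 0.03, "roll": 1.6, "fingers": 0.3}
    - {"dx": -0.012, "dy": -0.06, "dz": 0.06, "roll": 1.6, "fingers": 0.3}
    - {"dx": -0.018, "dy": -0.09, "dz": 0.09, "roll": 1.6, "fingers": 0.3}
    - {"dx": -0.022, "dy": -0.118, "dz": 0.12, "roll": 1.6, "fingers": 0.3}
    - {"dx": -0.022, "dy": -0.118, "dz": 0.13, "roll": 1.6, "fingers": 0.3}

```text
t: 1.65
tool_pos: [0.4632, 0.2213, 0.1202]
tcp_rot: [179.8, 0.4, -6.1]
contact_force: [-0.4, -0.4, -0.4]
grip_width: 0.0555
```

```bash
python3 -c "
from h import *
st(); go(466.1,220.4,44,-6.4)"
```

```text
t 1.65 pos [463.2 221.3 120.2] rot [179.76   0.44  -6.06] F [-0.4 -0.4 -0.4] w 55.5 q [ 48.  -9. -20.  -0. -79.  36.]
go (466.1, 220.4, 44, -6.4) -> d [ 3.6  0.2 76.2] roll 0.34
```

>>> arm_command:
  targets:
    - {"dx": 0.0035, "dy": 0, "dz": 0.035, "roll": 0.3, "fingers": 0.3}
    - {"dx": 0.0035, "dy": 0, "dz": 0.065, "roll": 0.3, "fingers": 0.3}
    - {"dx": 0.0035, "dy": 0, "dz": 0.076, "roll": 0.3, "fingers": 0.3}
    - {"dx": 0.0035, "dy": 0, "dz": 0.076, "roll": 0.3, "fingers": 0.3}
    - {"dx": 0.0035, "dy": 0, "dz": 0.076, "roll": 0.3, "fingers": 0.3}

```text
t: 2.15
tool_pos: [0.4669, 0.2209, 0.046]
tcp_rot: [179.8, 0.3, -6.4]
contact_force: [-0.4, 0.3, -0.2]
grip_width: 0.0557
```

>>> arm_command:
  targets:
    - {"dx": 0, "dy": 0, "dz": 0, "roll": 0, "fingers": -0.3}
    - {"dx": 0, "dy": 0, "dz": 0, "roll": 0, "fingers": -0.5}
    - {"dx": 0, "dy": 0, "dz": 0, "roll": 0, "fingers": -0.5}
    - {"dx": 0, "dy": 0, "dz": 0, "roll": 0, "fingers": -0.5}
    - {"dx": 0, "dy": 0, "dz": 0, "roll": 0, "fingers": -0.5}
  squeeze: 30

```text
t: 2.65
tool_pos: [0.4682, 0.2218, 0.0484]
tcp_rot: [180.0, 0.1, -6.4]
contact_force: [-0.6, 0.7, 6.4]
grip_width: 0.0336
```

```bash
python3 -c "
from h import *
st(); go(532,239.7,46,-2.5)"
```

```text
t 2.65 pos [468.2 221.8  48.4] rot [ 1.7996e+02  1.4000e-01 -6.3800e+00] F [-0.6  0.7  6.4] w 33.6 q [ 48.  -6. -25.  -0. -71.  36.]
go (532, 239.7, 46, -2.5) -> d [ 61.5 -24.9   2.2] roll -3.88
```

>>> arm_command:
  targets:
    - {"dx": 0.015, "dy": -0.006, "dz": 0, "roll": -1, "fingers": -0.5}
    - {"dx": 0.03, "dy": -0.012, "dz": 0, "roll": -2, "fingers": -0.5}
    - {"dx": 0.045, "dy": -0.018, "dz": 0, "roll": -3, "fingers": -0.5}
    - {"dx": 0.058, "dy": -0.024, "dz": 0, "roll": -3.9, "fingers": -0.5}
    - {"dx": 0.062, "dy": -0.025, "dz": 0, "roll": -3.9, "fingers": -0.5}

```text
t: 3.15
tool_pos: [0.533, 0.2399, 0.0484]
tcp_rot: [179.9, 0.2, -2.5]
contact_force: [-3.6, -0.0, 3.7]
grip_width: 0.0336
```

```bash
python3 -c "
from h import *
st(); go(541,239.4,48.5,-2.5)"
```

```text
t 3.15 pos [533.  239.9  48.4] rot [179.95   0.18  -2.49] F [-3.6 -0.   3.7] w 33.6 q [ 44.   4. -15.  -0. -71.  44.]
go (541, 239.4, 48.5, -2.5) -> d [ 8.   0.2 -0.1] roll 0.01
```

>>> arm_command:
  targets:
    - {"dx": 0.003, "dy": 0, "dz": 0, "roll": 0, "fingers": -0.5}
    - {"dx": 0.006, "dy": 0, "dz": 0, "roll": 0, "fingers": -0.5}
    - {"dx": 0.008, "dy": 0, "dz": 0, "roll": 0, "fingers": -0.5}
    - {"dx": 0.009, "dy": 0, "dz": 0, "roll": 0, "fingers": -0.5}
    - {"dx": 0.01, "dy": 0, "dz": 0, "roll": 0, "fingers": -0.5}

```text
t: 3.65
tool_pos: [0.5409, 0.2394, 0.0484]
tcp_rot: [179.9, 0.4, -2.5]
contact_force: [-17.9, 0.0, 9.3]
grip_width: 0.0333
```

>>> arm_command:
  targets:
    - {"dx": 0, "dy": 0, "dz": 0, "roll": 0, "fingers": 0.05}
    - {"dx": 0, "dy": 0, "dz": 0, "roll": 0, "fingers": 0.05}
    - {"dx": 0, "dy": 0, "dz": 0, "roll": 0, "fingers": 0.05}
    - {"dx": 0, "dy": 0, "dz": -0.03, "roll": 0, "fingers": 0.05}
    - {"dx": 0, "dy": 0, "dz": -0.07, "roll": 0, "fingers": 0.3}

```text
t: 4.15
tool_pos: [0.5404, 0.2386, 0.1167]
tcp_rot: [179.7, 0.6, -2.5]
contact_force: [0.5, -0.2, 0.3]
grip_width: 0.0553
```

```bash
python3 -c "
from h import *
st(); go(486.6,136.1,100,-9.8)"
```

```text
t 4.15 pos [540.4 238.6 116.7] rot [179.72   0.64  -2.5 ] F [ 0.5 -0.2  0.3] w 55.3 q [ 43.   3.  -9.  -0. -79.  44.]
go (486.6, 136.1, 100, -9.8) -> d [-49.1 104.6  17.7] roll 7.30
```

>>> arm_command:
  targets:
    - {"dx": -0.016, "dy": 0.035, "dz": 0, "roll": 3, "fingers": 0.3}
    - {"dx": -0.032, "dy": 0.07, "dz": 0, "roll": 5, "fingers": 0.3}
    - {"dx": -0.049, "dy": 0.1045, "dz": 0.01, "roll": 7.3, "fingers": 0.3}
    - {"dx": -0.049, "dy": 0.1045, "dz": 0.018, "roll": 7.3, "fingers": 0.3}
    - {"dx": -0.049, "dy": 0.1045, "dz": 0.018, "roll": 7.3, "fingers": 0.3}

```text
t: 4.65
tool_pos: [0.4863, 0.1355, 0.0991]
tcp_rot: [179.6, 0.6, -9.8]
contact_force: [0.3, 0.5, -0.3]
grip_width: 0.0558
```

```bash
python3 -c "
from h import *
st(); go(486.6,136.1,45,-9.8)"
```

```text
t 4.65 pos [486.3 135.5  99.1] rot [179.64   0.62  -9.85] F [ 0.3  0.5 -0.3] w 55.8 q [ 38. -10. -23.  -0. -77.  42.]
go (486.6, 136.1, 45, -9.8) -> d [ 0.8 -1.  54. ] roll -0.05
```

>>> arm_command:
  targets:
    - {"dx": 0.001, "dy": -0.001, "dz": 0.03, "roll": 0, "fingers": 0.3}
    - {"dx": 0.001, "dy": -0.001, "dz": 0.052, "roll": 0, "fingers": 0.3}
    - {"dx": 0.001, "dy": -0.001, "dz": 0.052, "roll": 0, "fingers": 0.3}
    - {"dx": 0.001, "dy": -0.001, "dz": 0.052, "roll": 0, "fingers": 0.0}
    - {"dx": 0.001, "dy": -0.001, "dz": 0.052, "roll": 0, "fingers": -0.5}

```text
t: 5.15
tool_pos: [0.4881, 0.137, 0.0489]
tcp_rot: [179.7, 0.5, -9.8]
contact_force: [1.0, 0.5, -2.1]
grip_width: 0.0336
```

>>> arm_command:
  targets:
    - {"dx": 0, "dy": 0, "dz": 0, "roll": 0, "fingers": -0.5}
    - {"dx": 0, "dy": 0, "dz": 0, "roll": 0, "fingers": -0.5}
    - {"dx": 0, "dy": 0, "dz": 0, "roll": 0, "fingers": -0.5}
    - {"dx": 0, "dy": 0, "dz": 0, "roll": 0, "fingers": -0.5}
    - {"dx": 0, "dy": 0, "dz": 0, "roll": 0, "fingers": -0.5}

```text
t: 5.65
tool_pos: [0.488, 0.137, 0.0489]
tcp_rot: [179.7, 0.5, -9.8]
contact_force: [0.1, -0.3, -2.5]
grip_width: 0.0335
```

```bash
python3 -c "
from h import *
st(); go(529,174.7,48,-2.5)"
```

```text
t 5.65 pos [488.  137.   48.9] rot [179.72   0.48  -9.81] F [ 0.1 -0.3 -2.5] w 33.5 q [ 38.  -7. -26.  -0. -72.  42.]
go (529, 174.7, 48, -2.5) -> d [ 34.  -44.2   0.4] roll -7.31
```

>>> arm_command:
  targets:
    - {"dx": 0.009, "dy": -0.012, "dz": 0, "roll": -2, "fingers": -0.5}
    - {"dx": 0.018, "dy": -0.024, "dz": 0, "roll": -4, "fingers": -0.5}
    - {"dx": 0.027, "dy": -0.036, "dz": 0, "roll": -6, "fingers": -0.5}
    - {"dx": 0.034, "dy": -0.044, "dz": 0, "roll": -7.3, "fingers": -0.5}
    - {"dx": 0.034, "dy": -0.044, "dz": 0, "roll": -7.3, "fingers": -0.5}

```text
t: 6.15
tool_pos: [0.5302, 0.1752, 0.0488]
tcp_rot: [179.8, 0.4, -2.5]
contact_force: [2.2, 0.3, 1.2]
grip_width: 0.0337
```

```bash
python3 -c "
from h import *
st(); go(537.5,174.4,48,-2.5)"
```

```text
t 6.15 pos [530.2 175.2  48.8] rot [179.81   0.42  -2.48] F [2.2 0.3 1.2] w 33.7 q [ 39.   1. -19.  -0. -71.  49.]
go (537.5, 174.4, 48, -2.5) -> d [7.3 0.5 0.8] roll 0.02
```

>>> arm_command:
  targets:
    - {"dx": 0.003, "dy": 0, "dz": 0, "roll": 0, "fingers": -0.5}
    - {"dx": 0.006, "dy": 0, "dz": 0, "roll": 0, "fingers": -0.5}
    - {"dx": 0.008, "dy": 0, "dz": 0, "roll": 0, "fingers": -0.5}
    - {"dx": 0.0085, "dy": 0, "dz": 0, "roll": 0, "fingers": -0.5}
    - {"dx": 0.009, "dy": 0, "dz": 0, "roll": 0, "fingers": -0.5}

```text
t: 6.65
tool_pos: [0.5372, 0.1747, 0.0488]
tcp_rot: [179.8, 0.7, -2.5]
contact_force: [-15.2, 2.7, 9.1]
grip_width: 0.0337
```

>>> arm_command:
  targets:
    - {"dx": 0, "dy": 0, "dz": 0, "roll": 0, "fingers": 0.1}
    - {"dx": 0, "dy": 0, "dz": 0, "roll": 0, "fingers": 0.1}
    - {"dx": 0, "dy": 0, "dz": 0, "roll": 0, "fingers": 0.1}
    - {"dx": 0, "dy": 0, "dz": -0.03, "roll": 0, "fingers": 0.1}
    - {"dx": 0, "dy": 0, "dz": -0.06, "roll": 0, "fingers": 0.3}

```text
t: 7.15
tool_pos: [0.5376, 0.1744, 0.1086]
tcp_rot: [179.7, 0.8, -2.5]
contact_force: [0.8, 0.0, 0.3]
grip_width: 0.0552
```

```bash
python3 -c "
from h import *
st(); go(459.5,39.6,100,-3)"
```

```text
t 7.15 pos [537.6 174.4 108.6] rot [179.69   0.76  -2.51] F [0.8 0.  0.3] w 55.2 q [ 38.  -0. -13.  -0. -78.  49.]
go (459.5, 39.6, 100, -3) -> d [-72.  138.   10.3] roll 0.49
```

>>> arm_command:
  targets:
    - {"dx": -0.02, "dy": 0.038, "dz": 0, "roll": 0.5, "fingers": 0.3}
    - {"dx": -0.04, "dy": 0.076, "dz": 0, "roll": 0.5, "fingers": 0.3}
    - {"dx": -0.06, "dy": 0.114, "dz": 0, "roll": 0.5, "fingers": 0.3}
    - {"dx": -0.072, "dy": 0.138, "dz": 0.01, "roll": 0.5, "fingers": 0.3}
    - {"dx": -0.072, "dy": 0.138, "dz": 0.01, "roll": 0.5, "fingers": 0.3}

```text
t: 7.65
tool_pos: [0.458, 0.0373, 0.0996]
tcp_rot: [179.7, 0.8, -3.2]
contact_force: [-0.6, 0.3, -0.2]
grip_width: 0.0555
```

```bash
python3 -c "
from h import *
st(); go(459.5,39.6,45,-3)"
```

```text
t 7.65 pos [458.   37.3  99.6] rot [179.7    0.77  -3.16] F [-0.6  0.3 -0.2] w 55.5 q [ 30. -17. -29.  -0. -79.  57.]
go (459.5, 39.6, 45, -3) -> d [ 2.1 -2.6 54.5] roll -0.16
```

>>> arm_command:
  targets:
    - {"dx": 0.002, "dy": -0.0025, "dz": 0.03, "roll": -0.2, "fingers": 0.3}
    - {"dx": 0.002, "dy": -0.0025, "dz": 0.052, "roll": -0.2, "fingers": 0.3}
    - {"dx": 0.002, "dy": -0.0025, "dz": 0.052, "roll": -0.2, "fingers": 0.3}
    - {"dx": 0.002, "dy": -0.0025, "dz": 0.052, "roll": -0.2, "fingers": 0.0}
    - {"dx": 0.002, "dy": -0.0025, "dz": 0.052, "roll": -0.2, "fingers": -0.5}

```text
t: 8.15
tool_pos: [0.4607, 0.0401, 0.0494]
tcp_rot: [179.8, 0.6, -2.9]
contact_force: [1.6, 1.9, -2.8]
grip_width: 0.0332
```

>>> arm_command:
  targets:
    - {"dx": 0, "dy": 0, "dz": 0, "roll": 0, "fingers": -0.5}
    - {"dx": 0, "dy": 0, "dz": 0, "roll": 0, "fingers": -0.5}
    - {"dx": 0, "dy": 0, "dz": 0, "roll": 0, "fingers": -0.5}
    - {"dx": 0, "dy": 0, "dz": 0, "roll": 0, "fingers": -0.5}
    - {"dx": 0, "dy": 0, "dz": 0, "roll": 0, "fingers": -0.5}

```text
t: 8.65
tool_pos: [0.4606, 0.0401, 0.0493]
tcp_rot: [179.8, 0.6, -2.9]
contact_force: [-0.3, -0.1, -2.4]
grip_width: 0.0335
```

```bash
python3 -c "
from h import *
st(); go(525,109.9,48,-2.5)"
```

```text
t 8.65 pos [460.6  40.1  49.3] rot [179.75   0.63  -2.93] F [-0.3 -0.1 -2.4] w 33.5 q [ 30. -15. -33.  -0. -73.  57.]
go (525, 109.9, 48, -2.5) -> d [ 60.8 -73.    0.3] roll -0.43
```

>>> arm_command:
  targets:
    - {"dx": 0.016, "dy": -0.019, "dz": 0, "roll": -0.4, "fingers": -0.5}
    - {"dx": 0.032, "dy": -0.038, "dz": 0, "roll": -0.4, "fingers": -0.5}
    - {"dx": 0.048, "dy": -0.057, "dz": 0, "roll": -0.4, "fingers": -0.5}
    - {"dx": 0.058, "dy": -0.07, "dz": 0, "roll": -0.4, "fingers": -0.5}
    - {"dx": 0.061, "dy": -0.073, "dz": 0, "roll": -0.4, "fingers": -0.5}

```text
t: 9.15
tool_pos: [0.5258, 0.11, 0.0493]
tcp_rot: [179.6, 0.7, -2.5]
contact_force: [-6.9, -4.6, 7.6]
grip_width: 0.0334
```

```bash
python3 -c "
from h import *
st(); go(534.3,109.5,48,-2.5)"
```

```text
t 9.15 pos [525.8 110.   49.3] rot [179.62   0.67  -2.48] F [-6.9 -4.6  7.6] w 33.4 q [ 33.  -2. -22.  -0. -71.  54.]
go (534.3, 109.5, 48, -2.5) -> d [8.5 0.1 1.2] roll 0.02
```

>>> arm_command:
  targets:
    - {"dx": 0.003, "dy": 0, "dz": 0, "roll": 0, "fingers": -0.5}
    - {"dx": 0.006, "dy": 0, "dz": 0, "roll": 0, "fingers": -0.5}
    - {"dx": 0.008, "dy": 0, "dz": 0, "roll": 0, "fingers": -0.5}
    - {"dx": 0.0095, "dy": 0, "dz": 0, "roll": 0, "fingers": -0.5}
    - {"dx": 0.0105, "dy": 0, "dz": 0, "roll": 0, "fingers": -0.5}

```text
t: 9.65
tool_pos: [0.5339, 0.1094, 0.0493]
tcp_rot: [179.6, 1.0, -2.5]
contact_force: [-21.6, 3.0, 12.0]
grip_width: 0.0333
```

>>> arm_command:
  targets:
    - {"dx": 0, "dy": 0, "dz": 0, "roll": 0, "fingers": 0.1}
    - {"dx": 0, "dy": 0, "dz": 0, "roll": 0, "fingers": 0.1}
    - {"dx": 0, "dy": 0, "dz": 0, "roll": 0, "fingers": 0.1}
    - {"dx": 0, "dy": 0, "dz": -0.045, "roll": 0, "fingers": 0.1}
    - {"dx": 0, "dy": 0, "dz": -0.09, "roll": 0, "fingers": 0.3}

```text
t: 10.15
tool_pos: [0.5349, 0.1094, 0.1392]
tcp_rot: [179.5, 1.1, -2.5]
contact_force: [0.9, 0.9, -0.0]
grip_width: 0.0555
```

>>> arm_command:
  targets:
    - {"dx": -0.005, "dy": 0.03, "dz": -0.035, "roll": 0, "fingers": 0.3}
    - {"dx": -0.01, "dy": 0.07, "dz": -0.06, "roll": 0, "fingers": 0.3}
    - {"dx": -0.015, "dy": 0.115, "dz": -0.06, "roll": 0, "fingers": 0.3}
    - {"dx": -0.02, "dy": 0.16, "dz": -0.06, "roll": 0, "fingers": 0.3}
    - {"dx": -0.025, "dy": 0.205, "dz": -0.06, "roll": 0, "fingers": 0.3}

```text
t: 10.65
tool_pos: [0.502, -0.0955, 0.2021]
tcp_rot: [179.5, 1.0, -2.5]
contact_force: [0.5, -0.7, 0.3]
grip_width: 0.0557
```

>>> arm_command:
  targets:
    - {"dx": -0.005, "dy": 0.045, "dz": 0, "roll": 0, "fingers": 0.3}
    - {"dx": -0.01, "dy": 0.09, "dz": 0, "roll": 0.5, "fingers": 0.3}
    - {"dx": -0.015, "dy": 0.135, "dz": 0, "roll": 1, "fingers": 0.3}
    - {"dx": -0.02, "dy": 0.18, "dz": 0, "roll": 1.5, "fingers": 0.3}
    - {"dx": -0.02, "dy": 0.2, "dz": 0, "roll": 1.5, "fingers": 0.3}

```text
t: 11.15
tool_pos: [0.4723, -0.2978, 0.2043]
tcp_rot: [179.4, 1.0, -4.2]
contact_force: [-0.0, 0.8, -0.7]
grip_width: 0.0557
```

```bash
python3 - <<'E'
from seg import *
st()
im,d,K,E=grab('wrist'); W=cloud(d,K,E)
for nm,lo,hi in(("cap",.038,.05),("wall/rod",.027,.0375)):
    print(nm)
    for r in rects(W,lo,hi,(.3,.7,-.52,-.2),100): print('  ',*r)
save('w2',im)
E
```

```text
t 11.15 pos [ 472.3 -297.8  204.3] rot [179.41   0.99  -4.17] F [-0.   0.8 -0.7] w 55.7 q [-11.  -4.  -7.   1. -88.  97.]
cap
   [ 489.1 -328.9] 96.1 34.2 -4.8 45.7 4444 [291. 149.]
wall/rod
   [ 482.9 -488. ] 230.4 3.5 -3.1 32.0 1845 [471. 123.]
   [ 501.3 -374.5] 211.2 201.0 86.8 34.2 7861 [354. 110.]
   [ 525.4 -417.6] 64.1 25.5 -15.8 33.6 2367 [390.  99.]
```

View pics/w2.png

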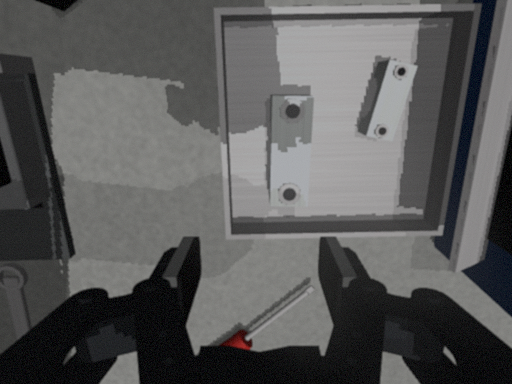

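The large cap is at pixel (291,149) and measures 96.1 x 34.2, top at 45.7. The rod cap at (390,99) is well clear. I'll grasp the large one.

```bash
python3 -c "
from h import *
go(489.1,-328.9,95,-4.8);go(489.1,-328.9,38,-4.8)"
```

```text
go (489.1, -328.9, 95, -4.8) -> d [ 21.   27.5 108.9] roll 0.59
go (489.1, -328.9, 38, -4.8) -> d [ 22.   26.9 165.9] roll 0.59
```

>>> arm_command:
  targets:
    - {"dx": 0.01, "dy": 0.013, "dz": 0.035, "roll": 0.6, "fingers": 0.3}
    - {"dx": 0.021, "dy": 0.0275, "dz": 0.07, "roll": 0.6, "fingers": 0.3}
    - {"dx": 0.021, "dy": 0.0275, "dz": 0.1, "roll": 0.6, "fingers": 0.3}
    - {"dx": 0.021, "dy": 0.0275, "dz": 0.109, "roll": 0.6, "fingers": 0.3}
    - {"dx": 0.021, "dy": 0.0275, "dz": 0.109, "roll": 0.6, "fingers": 0.3}

```text
t: 11.7
tool_pos: [0.4885, -0.3287, 0.0938]
tcp_rot: [179.4, 1.2, -4.8]
contact_force: [0.3, -0.3, 0.6]
grip_width: 0.0556
```

```bash
python3 -c "
from h import *
st();go(489.1,-328.9,38,-4.8)"
```

```text
t 11.70 pos [ 488.5 -328.7   93.8] rot [179.38   1.16  -4.81] F [ 0.3 -0.3  0.6] w 55.6 q [-14.   4. -11.   1. -76.  99.]
go (489.1, -328.9, 38, -4.8) -> d [ 1.7 -0.4 55.8] roll -0.01
```

>>> arm_command:
  targets:
    - {"dx": 0.001, "dy": 0, "dz": 0.03, "roll": 0, "fingers": 0.3}
    - {"dx": 0.0015, "dy": 0, "dz": 0.055, "roll": 0, "fingers": 0.3}
    - {"dx": 0.0015, "dy": 0, "dz": 0.055, "roll": 0, "fingers": 0.3}
    - {"dx": 0.0015, "dy": 0, "dz": 0.055, "roll": 0, "fingers": 0.0}
    - {"dx": 0.0015, "dy": 0, "dz": 0.055, "roll": 0, "fingers": -0.5}
  squeeze: 45

```text
t: 12.2
tool_pos: [0.4906, -0.3297, 0.0423]
tcp_rot: [179.3, 0.9, -4.8]
contact_force: [0.6, 0.4, -2.0]
grip_width: 0.0335
```

>>> arm_command:
  targets:
    - {"dx": 0, "dy": 0, "dz": 0, "roll": 0, "fingers": -0.5}
    - {"dx": 0, "dy": 0, "dz": 0, "roll": 0, "fingers": -0.5}
    - {"dx": 0, "dy": 0, "dz": 0, "roll": 0, "fingers": -0.5}
    - {"dx": 0, "dy": 0, "dz": 0, "roll": 0, "fingers": -0.5}
    - {"dx": 0, "dy": 0, "dz": -0.01, "roll": 0, "fingers": -0.5}

```text
t: 12.7
tool_pos: [0.4897, -0.3292, 0.0508]
tcp_rot: [179.4, 1.1, -4.8]
contact_force: [-0.3, -0.0, -2.8]
grip_width: 0.0332
```

>>> arm_command:
  targets:
    - {"dx": 0, "dy": 0, "dz": -0.03, "roll": 0, "fingers": -0.5}
    - {"dx": 0, "dy": 0, "dz": -0.07, "roll": 0, "fingers": -0.5}
    - {"dx": 0, "dy": 0, "dz": -0.11, "roll": 0, "fingers": -0.5}
    - {"dx": 0, "dy": 0, "dz": -0.15, "roll": 0, "fingers": -0.5}
    - {"dx": 0, "dy": 0, "dz": -0.15, "roll": 0, "fingers": -0.5}

```text
t: 13.2
tool_pos: [0.4946, -0.3293, 0.2095]
tcp_rot: [179.1, 0.5, -4.8]
contact_force: [0.6, 0.5, -0.7]
grip_width: 0.0332
```

```bash
python3 -c "
from h import *
st();go(515,45,190,-2.5)"
```

```text
t 13.20 pos [ 494.6 -329.3  209.5] rot [179.06   0.45  -4.78] F [ 0.6  0.5 -0.7] w 33.2 q [-14.   1.  -1.   1. -88.  99.]
go (515, 45, 190, -2.5) -> d [ -10.7 -375.    13.4] roll -2.28
```

>>> arm_command:
  targets:
    - {"dx": -0.003, "dy": -0.045, "dz": 0, "roll": -0.5, "fingers": -0.5}
    - {"dx": -0.005, "dy": -0.09, "dz": 0, "roll": -1, "fingers": -0.5}
    - {"dx": -0.008, "dy": -0.135, "dz": 0, "roll": -1.5, "fingers": -0.5}
    - {"dx": -0.011, "dy": -0.18, "dz": 0, "roll": -2, "fingers": -0.5}
    - {"dx": -0.013, "dy": -0.22, "dz": 0, "roll": -2.3, "fingers": -0.5}

```text
t: 13.7
tool_pos: [0.4995, -0.1072, 0.2063]
tcp_rot: [179.1, 0.5, -2.4]
contact_force: [0.5, 0.6, -1.6]
grip_width: 0.0332
```

>>> arm_command:
  targets:
    - {"dx": -0.001, "dy": -0.04, "dz": 0, "roll": 0, "fingers": -0.5}
    - {"dx": -0.002, "dy": -0.08, "dz": 0, "roll": 0, "fingers": -0.5}
    - {"dx": -0.003, "dy": -0.12, "dz": 0.01, "roll": 0, "fingers": -0.5}
    - {"dx": -0.004, "dy": -0.15, "dz": 0.04, "roll": 0, "fingers": -0.5}
    - {"dx": -0.004, "dy": -0.15, "dz": 0.07, "roll": 0, "fingers": -0.5}

```text
t: 14.2
tool_pos: [0.5014, 0.0449, 0.1338]
tcp_rot: [179.2, 0.4, -2.2]
contact_force: [0.5, 1.0, -2.8]
grip_width: 0.0334
```

```bash
python3 -c "
from h import *
st();go(508,40.5,52,-2.5)"
```

```text
t 14.20 pos [501.4  44.9 133.8] rot [179.19   0.36  -2.23] F [ 0.5  1.  -2.8] w 33.4 q [ 28. -11. -21.   1. -81.  59.]
go (508, 40.5, 52, -2.5) -> d [ 7.3  3.  81.8] roll 0.27
```

>>> arm_command:
  targets:
    - {"dx": 0.004, "dy": 0.003, "dz": 0.03, "roll": 0.3, "fingers": -0.5}
    - {"dx": 0.007, "dy": 0.003, "dz": 0.055, "roll": 0.3, "fingers": -0.5}
    - {"dx": 0.007, "dy": 0.003, "dz": 0.07, "roll": 0.3, "fingers": -0.5}
    - {"dx": 0.007, "dy": 0.003, "dz": 0.08, "roll": 0.3, "fingers": -0.5}
    - {"dx": 0.007, "dy": 0.003, "dz": 0.083, "roll": 0.3, "fingers": -0.5}

```text
t: 14.7
tool_pos: [0.5075, 0.0403, 0.0504]
tcp_rot: [179.2, 0.4, -2.5]
contact_force: [-0.4, 0.1, -2.3]
grip_width: 0.0335
```

```bash
python3 -c "
from h import *
st();go(530,39.6,48,-2.5)"
```

```text
t 14.70 pos [507.5  40.3  50.4] rot [179.17   0.39  -2.54] F [-0.4  0.1 -2.3] w 33.5 q [ 28.  -7. -26.   1. -72.  60.]
go (530, 39.6, 48, -2.5) -> d [22.5 -0.3  2.2] roll -0.04
```

>>> arm_command:
  targets:
    - {"dx": 0.0, "dy": 0, "dz": 0.0015, "roll": 0, "fingers": -0.5}
    - {"dx": 0.005, "dy": 0, "dz": 0.002, "roll": 0, "fingers": -0.5}
    - {"dx": 0.01, "dy": 0, "dz": 0.002, "roll": 0, "fingers": -0.5}
    - {"dx": 0.015, "dy": 0, "dz": 0.002, "roll": 0, "fingers": -0.5}
    - {"dx": 0.018, "dy": 0, "dz": 0.002, "roll": 0, "fingers": -0.5}

```text
t: 15.2
tool_pos: [0.526, 0.0395, 0.0492]
tcp_rot: [179.2, 0.4, -2.5]
contact_force: [-7.3, 0.4, 5.9]
grip_width: 0.0333
```

>>> arm_command:
  targets:
    - {"dx": 0.002, "dy": 0, "dz": 0, "roll": 0, "fingers": -0.5}
    - {"dx": 0.004, "dy": 0, "dz": 0, "roll": 0, "fingers": -0.5}
    - {"dx": 0.005, "dy": 0, "dz": 0, "roll": 0, "fingers": -0.5}
    - {"dx": 0.006, "dy": 0, "dz": 0, "roll": 0, "fingers": -0.5}
    - {"dx": 0.007, "dy": 0, "dz": 0, "roll": 0, "fingers": -0.5}

```text
t: 15.7
tool_pos: [0.531, 0.0392, 0.0492]
tcp_rot: [179.1, 0.7, -2.5]
contact_force: [-18.4, 4.1, 13.5]
grip_width: 0.0331
```

>>> arm_command:
  targets:
    - {"dx": 0, "dy": 0, "dz": 0, "roll": 0, "fingers": 0.1}
    - {"dx": 0, "dy": 0, "dz": 0, "roll": 0, "fingers": 0.1}
    - {"dx": 0, "dy": 0, "dz": 0, "roll": 0, "fingers": 0.1}
    - {"dx": 0, "dy": 0, "dz": -0.045, "roll": 0, "fingers": 0.1}
    - {"dx": 0, "dy": 0, "dz": -0.09, "roll": 0, "fingers": 0.1}

```text
t: 16.2
tool_pos: [0.5316, 0.04, 0.1392]
tcp_rot: [179.0, 0.8, -2.5]
contact_force: [1.0, 0.0, 1.1]
grip_width: 0.0472
```

>>> arm_command:
  targets:
    - {"dx": -0.03, "dy": 0, "dz": -0.03, "roll": 0, "fingers": 0.0}
    - {"dx": -0.05, "dy": 0, "dz": -0.06, "roll": 0, "fingers": 0.0}
    - {"dx": -0.05, "dy": 0, "dz": -0.09, "roll": 0, "fingers": 0.0}
    - {"dx": -0.05, "dy": 0, "dz": -0.09, "roll": 0, "fingers": 0.0}
    - {"dx": -0.05, "dy": 0, "dz": -0.09, "roll": 0, "fingers": 0.0}

```text
t: 16.7
tool_pos: [0.4834, 0.044, 0.2305]
tcp_rot: [179.1, 0.7, -2.5]
contact_force: [0.6, 0.3, -0.7]
grip_width: 0.0429
```

```bash
cat > chk.py <<'E'
from seg import *
import sys
O=np.array([505.8,100.7]); th=np.radians(-2.5); X=np.array([np.cos(th),np.sin(th)]); Y=np.array([-np.sin(th),np.cos(th)])
st()
im,d,K,E=grab('wrist'); W=cloud(d,K,E)
for nm,lo,hi in(("caps/jaw",.045,.058),("fence",.038,.0445),("handle",.088,.1)):
    print(nm)
    for r in rects(W,lo,hi,(.3,.7,-.3,.35),300): print('  ',*r,'fix',(r[0]-O)@X.round(4),(r[0]-O)@Y)
save(sys.argv[1],im)
E
python3 chk.py w3
```

```text
t 16.70 pos [483.4  44.  230.5] rot [179.1    0.71  -2.54] F [ 0.6  0.3 -0.7] w 42.9 q [ 29. -15. -14.   0. -92.  58.]
caps/jaw
   [538.7 237.9] 96.0 36.2 -2.5 52.7 4948 [ 33. 116.] fix 26.885180000000037 138.50449384535042
   [535.6 173.4] 95.7 35.6 -2.5 52.7 4660 [107. 116.] fix 26.600480000000008 73.93066345248808
   [532.6 108.1] 96.0 34.6 -2.6 52.8 4386 [180. 116.] fix 26.45056000000001 8.561956421096744
   [529.7  37.7] 95.4 34.0 -2.5 52.8 4206 [260. 116.] fix 26.622900000000033 -61.89753460162551
   [512.7 -76.1] 109.1 40.3 -2.8 47.8 3998 [380. 126.] fix 14.601580000000034 -176.33075180285164
fence
   [539.3  80.2] 362.5 110.7 87.4 42.6 8344 [198.  58.] fix 34.360299999999945 -19.01923906568933
   [463.9 290.5] 79.7 15.2 -9.0 42.3 793 [  6. 208.] fix -50.13338000000004 187.79170012562903
handle
   [512.4 -82.1] 59.1 14.7 -2.4 95.1 1527 [413. 138.] fix 14.563479999999966 -182.3381269485524
```

View pics/w3.png

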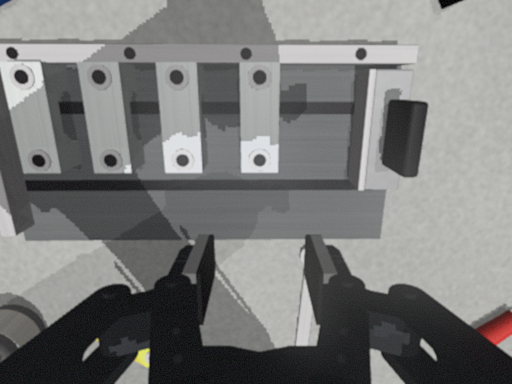

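All four caps stand square (-2.5 to -2.6°, fixture -2.5°) with x = 26.5 to 26.9, touching the fence. They appear at pixels (33,116), (107,116), (180,116) and (260,116), and the grip at (405,138). Now the jaw.

>>> arm_command:
  targets:
    - {"dx": 0.01, "dy": 0.04, "dz": 0.0, "roll": 0, "fingers": 0.0}
    - {"dx": 0.02, "dy": 0.08, "dz": 0.0, "roll": 0, "fingers": 0.0}
    - {"dx": 0.034, "dy": 0.124, "dz": 0.01, "roll": 0, "fingers": 0.0}
    - {"dx": 0.034, "dy": 0.124, "dz": 0.05, "roll": 0, "fingers": 0.0}
    - {"dx": 0.034, "dy": 0.124, "dz": 0.08, "roll": 0, "fingers": 0.0}

```text
t: 17.25
tool_pos: [0.5094, -0.0844, 0.1471]
tcp_rot: [179.0, 1.0, -2.7]
contact_force: [-0.3, -0.3, -0.7]
grip_width: 0.0424
```

```bash
python3 -c "
from h import *
st();go(512.3,-82.1,84,-2.5)"
```

```text
t 17.25 pos [509.4 -84.4 147.1] rot [179.04   1.03  -2.75] F [-0.3 -0.3 -0.7] w 42.4 q [ 13.  -9. -18.   1. -83.  74.]
go (512.3, -82.1, 84, -2.5) -> d [ 4.  -3.5 63. ] roll -0.25
```

>>> arm_command:
  targets:
    - {"dx": 0.004, "dy": -0.0035, "dz": 0.03, "roll": -0.2, "fingers": 0.0}
    - {"dx": 0.004, "dy": -0.0035, "dz": 0.055, "roll": -0.2, "fingers": 0.0}
    - {"dx": 0.004, "dy": -0.0035, "dz": 0.062, "roll": -0.2, "fingers": 0.0}
    - {"dx": 0.004, "dy": -0.0035, "dz": 0.062, "roll": -0.2, "fingers": -0.4}
    - {"dx": 0.004, "dy": -0.0035, "dz": 0.062, "roll": -0.2, "fingers": -0.9}
  squeeze: 60

```text
t: 17.75
tool_pos: [0.513, -0.082, 0.0861]
tcp_rot: [179.0, 1.0, -2.5]
contact_force: [-1.2, 5.8, -3.4]
grip_width: 0.0144
```

>>> arm_command:
  targets:
    - {"dx": 0, "dy": 0, "dz": 0, "roll": 0, "fingers": -0.9}
    - {"dx": 0, "dy": 0, "dz": 0, "roll": 0, "fingers": -0.9}
    - {"dx": 0, "dy": 0, "dz": 0, "roll": 0, "fingers": -0.9}
    - {"dx": 0, "dy": 0, "dz": 0, "roll": 0, "fingers": -0.9}
    - {"dx": 0, "dy": 0, "dz": 0, "roll": 0, "fingers": -0.9}

```text
t: 18.25
tool_pos: [0.5129, -0.082, 0.0862]
tcp_rot: [179.1, 1.0, -2.5]
contact_force: [-0.5, -2.2, -3.6]
grip_width: 0.0131
```

```bash
python3 -c "
from h import *
st()"
```

```text
t 18.25 pos [512.9 -82.   86.2] rot [179.06   0.96  -2.54] F [-0.5 -2.2 -3.6] w 13.1 q [ 14.  -7. -22.   1. -76.  74.]
```

>>> arm_command:
  targets:
    - {"dx": 0, "dy": -0.013, "dz": 0, "roll": 0, "fingers": -0.9}
    - {"dx": 0, "dy": -0.026, "dz": 0, "roll": 0, "fingers": -0.9}
    - {"dx": 0, "dy": -0.039, "dz": 0, "roll": 0, "fingers": -0.9}
    - {"dx": 0, "dy": -0.052, "dz": 0, "roll": 0, "fingers": -0.9}
    - {"dx": 0, "dy": -0.063, "dz": 0, "roll": 0, "fingers": -0.9}

```text
t: 18.75
tool_pos: [0.5159, -0.0182, 0.0862]
tcp_rot: [179.0, 0.9, -2.5]
contact_force: [-3.6, -4.2, 2.3]
grip_width: 0.0132
```

>>> arm_command:
  targets:
    - {"dx": 0, "dy": -0.004, "dz": 0, "roll": 0, "fingers": -0.9}
    - {"dx": 0, "dy": -0.008, "dz": 0, "roll": 0, "fingers": -0.9}
    - {"dx": 0, "dy": -0.012, "dz": 0, "roll": 0, "fingers": -0.9}
    - {"dx": 0, "dy": -0.016, "dz": 0, "roll": 0, "fingers": -0.9}
    - {"dx": 0, "dy": -0.02, "dz": 0, "roll": 0, "fingers": -0.9}

```text
t: 19.25
tool_pos: [0.5168, 0.0013, 0.0863]
tcp_rot: [179.0, 0.9, -2.5]
contact_force: [-2.2, -7.7, 0.7]
grip_width: 0.0132
```

```bash
python3 -c "
from h import *
st(); go(505.8+15+20*.0436,100.7-.65+20,86,-2.5)"
```

```text
t 19.25 pos [516.8   1.3  86.3] rot [178.96   0.92  -2.54] F [-2.2 -7.7  0.7] w 13.2 q [ 23.  -7. -22.   1. -76.  64.]
go (521.6719999999999, 120.05, 86, -2.5) -> d [  -0.3 -118.9   -1.9] roll -0.04
```

>>> arm_command:
  targets:
    - {"dx": 0, "dy": -0.005, "dz": 0, "roll": 0, "fingers": -0.9}
    - {"dx": 0, "dy": -0.01, "dz": 0, "roll": 0, "fingers": -0.9}
    - {"dx": 0, "dy": -0.015, "dz": 0, "roll": 0, "fingers": -0.9}
    - {"dx": 0, "dy": -0.02, "dz": 0, "roll": 0, "fingers": -0.9}
    - {"dx": 0, "dy": -0.025, "dz": 0, "roll": 0, "fingers": -0.9}

```text
t: 19.75
tool_pos: [0.5178, 0.0255, 0.0862]
tcp_rot: [178.9, 0.9, -2.6]
contact_force: [-2.8, -7.6, 1.2]
grip_width: 0.0129
```

>>> arm_command:
  targets:
    - {"dx": 0, "dy": -0.005, "dz": 0, "roll": 0, "fingers": -0.9}
    - {"dx": 0, "dy": -0.01, "dz": 0, "roll": 0, "fingers": -0.9}
    - {"dx": 0, "dy": -0.015, "dz": 0, "roll": 0, "fingers": -0.9}
    - {"dx": 0, "dy": -0.02, "dz": 0, "roll": 0, "fingers": -0.9}
    - {"dx": 0, "dy": -0.025, "dz": 0, "roll": 0, "fingers": -0.9}

```text
t: 20.25
tool_pos: [0.5189, 0.0496, 0.0862]
tcp_rot: [178.8, 0.9, -2.6]
contact_force: [-2.6, -8.2, 1.3]
grip_width: 0.0132
```

```bash
python3 -c "
from h import *
st(); go(505.8+15+20*.0436,100.7-.65+20,86,-2.5)"
```

```text
t 20.25 pos [518.9  49.6  86.2] rot [178.78   0.93  -2.62] F [-2.6 -8.2  1.3] w 13.2 q [ 28.  -6. -21.   1. -76.  59.]
go (521.6719999999999, 120.05, 86, -2.5) -> d [ -0.5 -70.5  -1.3] roll -0.12
```

>>> arm_command:
  targets:
    - {"dx": 0, "dy": -0.005, "dz": 0, "roll": 0, "fingers": -0.9}
    - {"dx": 0, "dy": -0.01, "dz": 0, "roll": 0, "fingers": -0.9}
    - {"dx": 0, "dy": -0.015, "dz": 0, "roll": 0, "fingers": -0.9}
    - {"dx": 0, "dy": -0.02, "dz": 0, "roll": 0, "fingers": -0.9}
    - {"dx": 0, "dy": -0.025, "dz": 0, "roll": 0, "fingers": -0.9}

```text
t: 20.75
tool_pos: [0.52, 0.0735, 0.0862]
tcp_rot: [178.7, 0.9, -2.7]
contact_force: [-3.6, -9.8, 2.9]
grip_width: 0.0135
```

>>> arm_command:
  targets:
    - {"dx": 0, "dy": -0.005, "dz": 0, "roll": 0, "fingers": -0.9}
    - {"dx": 0, "dy": -0.01, "dz": 0, "roll": 0, "fingers": -0.9}
    - {"dx": 0, "dy": -0.015, "dz": 0, "roll": 0, "fingers": -0.9}
    - {"dx": 0, "dy": -0.02, "dz": 0, "roll": 0, "fingers": -0.9}
    - {"dx": 0, "dy": -0.025, "dz": 0, "roll": 0, "fingers": -0.9}

```text
t: 21.25
tool_pos: [0.5211, 0.0972, 0.0863]
tcp_rot: [178.5, 1.0, -2.7]
contact_force: [-2.4, -12.0, 3.1]
grip_width: 0.013
```

```bash
python3 -c "
from h import *
st(); go(505.8+15+23*.0436,100.7-.65+23,86,-2.5)"
```

```text
t 21.25 pos [521.1  97.2  86.3] rot [178.52   0.96  -2.71] F [ -2.4 -12.    3.1] w 13.0 q [ 33.  -5. -20.   1. -76.  54.]
go (521.8027999999999, 123.05, 86, -2.5) -> d [ -0.5 -25.9  -0.4] roll -0.21
```

>>> arm_command:
  targets:
    - {"dx": 0, "dy": -0.004, "dz": 0, "roll": -0.1, "fingers": -0.9}
    - {"dx": 0, "dy": -0.008, "dz": 0, "roll": -0.2, "fingers": -0.9}
    - {"dx": 0, "dy": -0.012, "dz": 0, "roll": -0.2, "fingers": -0.9}
    - {"dx": 0, "dy": -0.016, "dz": 0, "roll": -0.2, "fingers": -0.9}
    - {"dx": 0, "dy": -0.02, "dz": 0, "roll": -0.2, "fingers": -0.9}

```text
t: 21.75
tool_pos: [0.522, 0.1156, 0.0863]
tcp_rot: [178.4, 1.0, -2.6]
contact_force: [-3.2, -12.1, 2.0]
grip_width: 0.0132
```

>>> arm_command:
  targets:
    - {"dx": 0, "dy": -0.001, "dz": 0, "roll": 0, "fingers": -0.9}
    - {"dx": 0, "dy": -0.002, "dz": 0, "roll": 0, "fingers": -0.9}
    - {"dx": 0, "dy": -0.003, "dz": 0, "roll": 0, "fingers": -0.9}
    - {"dx": 0, "dy": -0.004, "dz": 0, "roll": 0, "fingers": -0.9}
    - {"dx": 0, "dy": -0.005, "dz": 0, "roll": 0, "fingers": -0.9}

```text
t: 22.25
tool_pos: [0.5221, 0.1191, 0.0863]
tcp_rot: [178.3, 1.0, -2.7]
contact_force: [-2.3, -10.5, 0.7]
grip_width: 0.0132
```

>>> arm_command:
  targets:
    - {"dx": 0, "dy": -0.001, "dz": 0, "roll": 0, "fingers": -0.9}
    - {"dx": 0, "dy": -0.002, "dz": 0, "roll": 0, "fingers": -0.9}
    - {"dx": 0, "dy": -0.003, "dz": 0, "roll": 0, "fingers": -0.9}
    - {"dx": 0, "dy": -0.004, "dz": 0, "roll": 0, "fingers": -0.9}
    - {"dx": 0, "dy": -0.005, "dz": 0, "roll": 0, "fingers": -0.9}

```text
t: 22.75
tool_pos: [0.5223, 0.1226, 0.0863]
tcp_rot: [178.1, 1.1, -2.7]
contact_force: [-2.3, -11.5, 0.8]
grip_width: 0.0129
```

>>> arm_command:
  targets:
    - {"dx": 0, "dy": -0.001, "dz": 0, "roll": 0, "fingers": -0.9}
    - {"dx": 0, "dy": -0.002, "dz": 0, "roll": 0, "fingers": -0.9}
    - {"dx": 0, "dy": -0.003, "dz": 0, "roll": 0, "fingers": -0.9}
    - {"dx": 0, "dy": -0.0035, "dz": 0, "roll": 0, "fingers": -0.9}
    - {"dx": 0, "dy": -0.004, "dz": 0, "roll": 0, "fingers": -0.9}

```text
t: 23.25
tool_pos: [0.5224, 0.1246, 0.0863]
tcp_rot: [178.0, 1.1, -2.8]
contact_force: [-1.7, -14.2, 0.2]
grip_width: 0.0134
```

>>> arm_command:
  targets:
    - {"dx": 0, "dy": -0.002, "dz": 0, "roll": 0, "fingers": -0.9}
    - {"dx": 0, "dy": -0.003, "dz": 0, "roll": 0, "fingers": -0.9}
    - {"dx": 0, "dy": -0.004, "dz": 0, "roll": 0, "fingers": -0.9}
    - {"dx": 0, "dy": -0.0045, "dz": 0, "roll": 0, "fingers": -0.9}
    - {"dx": 0, "dy": -0.0045, "dz": 0, "roll": 0, "fingers": -0.9}

```text
t: 23.75
tool_pos: [0.5224, 0.1248, 0.0863]
tcp_rot: [177.6, 1.2, -3.0]
contact_force: [-0.9, -22.4, 1.0]
grip_width: 0.0132
```

The jaw has stopped moving and the force has risen to 22 N: the row is tight. I'll hold that pressure.

>>> arm_command:
  targets:
    - {"dx": 0, "dy": -0.0045, "dz": 0, "roll": 0, "fingers": -0.9}
    - {"dx": 0, "dy": -0.0045, "dz": 0, "roll": 0, "fingers": -0.9}
    - {"dx": 0, "dy": -0.0045, "dz": 0, "roll": 0, "fingers": -0.9}
    - {"dx": 0, "dy": -0.0045, "dz": 0, "roll": 0, "fingers": -0.9}
    - {"dx": 0, "dy": -0.0045, "dz": 0, "roll": 0, "fingers": -0.9}

```text
t: 24.25
tool_pos: [0.5224, 0.1248, 0.0864]
tcp_rot: [177.2, 1.3, -3.1]
contact_force: [-1.4, -22.8, 0.8]
grip_width: 0.0131
```

>>> arm_command:
  targets:
    - {"dx": 0, "dy": -0.0045, "dz": 0, "roll": 0, "fingers": -0.9}
    - {"dx": 0, "dy": -0.0045, "dz": 0, "roll": 0, "fingers": -0.9}
    - {"dx": 0, "dy": -0.0045, "dz": 0, "roll": 0, "fingers": -0.9}
    - {"dx": 0, "dy": -0.0045, "dz": 0, "roll": 0, "fingers": -0.9}
    - {"dx": 0, "dy": -0.0045, "dz": 0, "roll": 0, "fingers": -0.9}

```text
t: 24.75
tool_pos: [0.5224, 0.1248, 0.0863]
tcp_rot: [176.8, 1.4, -3.3]
contact_force: [-2.3, -24.1, 1.0]
grip_width: 0.0137
```

>>> arm_command:
  targets:
    - {"dx": 0, "dy": 0, "dz": 0, "roll": 0, "fingers": -0.9}
    - {"dx": 0, "dy": 0, "dz": 0, "roll": 0, "fingers": -0.9}
    - {"dx": 0, "dy": 0, "dz": 0, "roll": 0, "fingers": -0.2}
    - {"dx": 0, "dy": 0, "dz": 0, "roll": 0, "fingers": -0.2}
    - {"dx": 0, "dy": 0, "dz": 0, "roll": 0, "fingers": -0.2}

```text
t: 25.25
tool_pos: [0.5227, 0.1253, 0.0867]
tcp_rot: [176.8, 1.3, -3.2]
contact_force: [0.6, -0.2, 0.6]
grip_width: 0.0336
```

>>> arm_command:
  targets:
    - {"dx": 0, "dy": 0, "dz": -0.02, "roll": 0, "fingers": -0.2}
    - {"dx": 0, "dy": 0, "dz": -0.05, "roll": 0, "fingers": -0.2}
    - {"dx": -0.02, "dy": 0, "dz": -0.09, "roll": 0, "fingers": -0.2}
    - {"dx": -0.05, "dy": 0, "dz": -0.13, "roll": 0, "fingers": -0.2}
    - {"dx": -0.05, "dy": 0, "dz": -0.15, "roll": 0, "fingers": -0.2}

```text
t: 25.75
tool_pos: [0.4761, 0.137, 0.243]
tcp_rot: [177.0, 0.9, -3.1]
contact_force: [-0.5, -0.5, 0.3]
grip_width: 0.0338
```

```bash
python3 chk.py w4; python3 - <<'E'
from seg import *
im,d,K,E=grab('scene'); W=cloud(d,K,E)
for r in rects(W,.026,.038,(.48,.57,-.46,-.38),60): print('rod',*r)
E
```

```text
t 25.75 pos [476.1 137.  243. ] rot [177.01   0.94  -3.14] F [-0.5 -0.5  0.3] w 33.8 q [ 40. -12. -11.   2. -94.  46.]
caps/jaw
   [527.4 197.1] 177.2 114.6 87.2 52.5 20599 [171. 103.] fix 17.37535999999997 97.25042732758234
fence
   [505.7 100.7] 400.9 179.4 87.5 42.5 10084 [235.  63.] fix -0.09990000000002272 -0.004361938736534592
handle
   [521.3 122.8] 59.7 14.1 -2.8 95.2 1324 [263. 121.] fix 14.520939999999944 22.755066201121757
rod [ 526.  -415.3] 65.7 28.2 -14.8 31.8 124 [125. 181.]
```

View pics/w4.png

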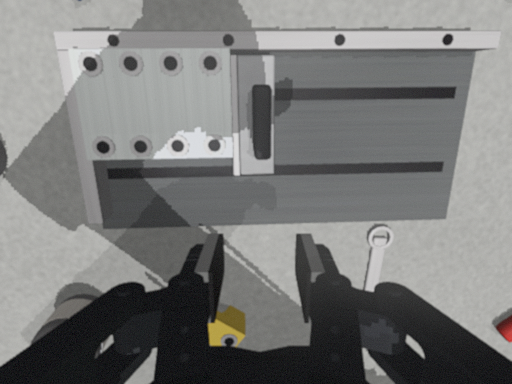

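Handle y = 22.8 puts the face at about 48.8 mm, and the row shows no gaps. One last number: the near end of each cap, which should be at x = -21.

```bash
python3 - <<'E'
from seg import *
O=np.array([505.8,100.7]); th=np.radians(-2.5); X=np.array([np.cos(th),np.sin(th)]); Y=np.array([-np.sin(th),np.cos(th)])
im,d,K,E=grab('wrist'); W=cloud(d,K,E).reshape(-1,3); W=W[(W[:,2]>.0505)&(W[:,2]<.055)]*1000
x=(W[:,:2]-O)@X; y=(W[:,:2]-O)@Y
for c in(66,100,134,168):
    m=abs(y-c)<15; 
    lo=[np.percentile(x[m&(abs(y-b)<4)],.5).round(1) for b in(c-11,c,c+11)]
    print(c,'near end',lo,'far',np.percentile(x[m],99.5).round(1))
E
```

```text
66 near end [np.float64(-20.9), np.float64(-20.6), np.float64(-20.4)] far 74.2
100 near end [np.float64(-20.9), np.float64(-20.8), np.float64(-20.6)] far 74.4
134 near end [np.float64(-20.2), np.float64(-20.2), np.float64(-20.8)] far 74.6
168 near end [np.float64(-20.5), np.float64(-20.5), np.float64(-20.1)] far 74.8
```

All four ends are flush with the fence, within measuring error. Handing in.

```bash
python3 -c "
from h import *
st(); print(arm.hand_in())"
```

```text
t 25.90 pos [477.1 137.1 239.6] rot [176.93   1.11  -3.18] F [-0.3 -0.4 -2.2] w 34.3 q [ 40. -12. -11.   1. -94.  47.]
the job is handed in; nothing more can be done
None
```

The job is handed in after 25.9 s of robot time: the four main bearing caps stand in one tight row on the fixture with the jaw closed on them. The hand-in gives no verdict, so the checks below are my own.

I squared the three caps on the bed and set each against the fence. I then brought the large cap from the washer tray and set it against the fence the same way. The jaw was slid by its grip until it stopped. I held it there at 22–24 N at the wrist for just over a second, then relaxed and let go.

**Last checks**
- **Jaw:** its face is at fixture y of about 48.8 mm, so the row is closed with no visible gaps.
- **Fence:** all four near ends are at x of about -20.1 to -20.9 mm, where -21 is ideal. That is within measuring error of touching.
- **Squareness:** each cap was within about 0.1° of the fixture before the jaw closed. I did not measure the angles again afterwards.
- **Rod cap:** it is still in the tray and unmoved (within about 3 mm).
- **Hammer, spray can and mug:** I never touched them, but did not measure them again at the end.

No check failed or disagreed. The tool had tilted about 3° by the end of the hold; I saw no effect on the row.

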